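Press the guarded vent bar of a pressure console

ROBOT

A 7-joint arm with a two-finger parallel gripper is mounted at the origin on the work surface. World frame = base frame: x ahead of the robot, y to its left, z up, the work surface at z = 0. Lengths are in m, angles in rad, forces in N, time in s.
With the tool pointing down it reaches from about 0.4 to 0.85 m from the base axis. Payload 10.4 kg.
Tool frame: the origin (TCP) lies between the finger pads; the fingertips stand ahead of it and the grasp point (between the pads) lies 5 mm behind it (manip.tip_extent is the z of the fingertips in the tool frame, in m); z points along the fingers, y is the line along which they close (so a half turn about z gives the same grasp; the last joint's range is limited). The gripper opens to 85 mm and grips with 20 to 120 N. Pads are 22 mm wide; open, the fingers measure 114 mm over their backs; the gripper's body (76 mm by 85 mm) begins 54 mm behind the grasp point. The pads swing forward as they close: fully open they stand 13 mm farther back than shut.
Start: joints at [1.313, 0.332, -0.065, 1.46, 0.022, 1.35, -0.088], TCP at [0.145, -0.608, 0.245] pointing down, gripper open.
Joint ranges: [-2.6, 2.6], [-0.5, 2.12], [-1.47, 1.34], [0.16, 2.42], [-1.27, 4.41], [0.06, 2.06], [-2.6, 2.6]. Speed limits (rad/s): [2.22, 2.22, 2.79, 2.79, 3.14, 3.14, 3.14].

INTERFACE

Orientations are given as a unit quaternion [x, y, z, w].
In Python, from workcell import status, viewer, manip gives the robot as it stands.
- The arm moves only by the tool play_rows, never from a script. Its argument "plan" is one flat list of numbers, 7 for each row, row after row: the turn, a rotation vector about the tool's x, y, z in degrees, then the shift along the tool's x, y, z in m, then the opening, from 0 (shut) to 1 (fully open). In form: [ax, ay, az, dx, dy, dz, grip, ax, ay, az, dx, dy, dz, grip, ...]. A call has 1 to 20 rows; each row is the pose to reach, as a shift and turn from the pose commanded when the call began, along the tool's axes at that moment; what a row does not reach only later rows make up. A row lasts 1/8 s, in which the tool goes at most 62.5 mm and 10.7 degrees, less where a joint would pass 70% of its speed; a pose out of reach is approached as far as the arm can. A call with a gripper value outside its range is refused whole. The fingers move at their own pace and stop on an object; "squeeze" is the grip in N (left out, the last holds). Time passes only in rows, so rows that repeat a pose let the fingers close. It gives the time, the measured TCP pose, the force, the opening and the grip force at its end, in the units of the state.
- status.get_obs(): the state, without advancing time (a new reading comes with each control period).
- viewer.camera(name): name is "side" or "top" or "wrist"; returns the picture (384x512x3 uint8, red, green, blue); there is no depth.
- viewer.camera_model(name): a dict with "fx", "fy", "cx", "cy" (pixels), "D" ([k1, k2, p1, p2, k3] as OpenCV has them; the pictures are not rectified), "R" (3x3) and "t" (3): a world point X has camera coordinates R X + t. Camera axes: x right, y down, z forward; pixel columns grow to the right and rows downward; lengths in m; the calibration is good to about 2 mm. A picture is of the moment at which its call begins: read the wrist's pose just before it. camera_model takes no time and is no camera call; for the wrist camera it gives the pose at the moment of the call.
- manip.hand_in(): hands the job in; it is judged then, once.
The state is a dict: "clock": time; "joint_pos": joint angles; "joint_velocities": joint speeds; "tau": joint torques, N m; "position": TCP position; "ee_rot": TCP orientation; "ft_force": force on the tool from outside, world axes, zero at the start; "torque": the same for the moment, N m; "grip_width": opening from 0.0 (shut) to 1.0 (fully open); "grasp_force": force on a finger pad.
Only numpy, scipy, OpenCV 4.12 (cv2) and the standard library are available. Lean on these libraries where they do the work, as an engineer would, in place of code of your own. Each camera call takes 0.05 s, during which the arm holds its last target. There are 200 camera calls.

TASK

Vent the pressure console: slide the clear yellow-edged guard fully back off the long red bar, then press the bar down at its middle until it is fully home, so that both of its ends always go down together and it never tips. Then slide the guard fully forward over the bar again, leaving the bar down, and do not disturb the loose parts lying on the console or anything else on the bench.

Things in the scene. Friction and masses are not known exactly. Their poses are not given: they have to be found in the camera images.
- console: Grey bench-top pressure console, fixed, 250 mm deep (x) by 370 mm wide (y); deck 75 mm above the bench. Origin: centre of its underside, on the bench. x points level from its front (robot side) to its rear, y along the bar, z up. Yaw up to 0.4 rad either way. Two dial gauges, 60 mm across, 103 mm high over the bench, stand on the rear deck at x 92 mm, y +/-125 mm.
- bar_center (a point): Centre of the top face of the red vent bar: 280 mm long (console y), 32 mm wide (x), 14 mm thick, at x -55 mm of the console, y 0. Top face 109 mm above the bench when up, 95 mm when fully home. Axes as the console's while level. Covered by the guard's clear plate while the guard is forward.
- vent_bar (a joint): How far the bar's middle is pressed down, in m: 0 up, 0.014 fully home at a hard stop (starts between 0 and 0.002). It takes about 6 N all the way, and it stays where it is left: it does not spring back.
- bar_tilt (a joint): Tipping of the bar about a hinge at its middle (axis: console x), rad, 0 level. A centring spring of 12 N m per rad holds it level, so a 15 N press 16 mm off the middle tips it by 0.02 rad and one on an end tips it heavily. One end is 5.6 mm lower than the other at 0.02 rad.
- guard_lip (a point): Centre of the upright yellow lip for pushing the guard: 10 mm thick (console x), 80 mm wide (y), from 122 to 150 mm above the bench, at the middle of the guard's clear plate (60 mm in x, 344 mm in y, 117 to 122 mm above the bench, 2 mm high yellow strips along its front and rear edges). Axes as the console's. Guard fully forward: right above the bar's centre line.
- guard (a joint): How far the guard is slid back (console +x, away from the console's front), in m: 0 fully forward over the bar, 0.085 fully back at a hard stop (starts between 0 and 0.006). Sliding takes about 3 N; it stays where it is left.
- fitting_mid (a point): Middle of a loose brass fitting, 26 mm across and 28 mm tall, standing on the rear deck between the dial gauges, 85 to 105 mm behind the console's origin. To be left alone.
- coupler_mid (a point): Middle of a loose steel coupler with a blue top, 28 mm across and 26 mm tall, standing on the rear deck between the dial gauges, 85 to 105 mm behind the console's origin. To be left alone.
- wrench_a: Loose wrench on a white wipe on the bench, well to the left of the console. To be left alone.
- wrench_b: Smaller loose wrench on the same white wipe. To be left alone.
- sniff_can: Loose blue can, 48 mm across and 130 mm tall, on the left of the bench. Origin at its underside. To be left alone.
- mouse: Loose black computer mouse on the right of the bench. To be left alone.
- pen: Loose black pen lying on the green record book on the right of the bench. To be left alone.

How it is judged:
By the outcome, as a careful person would: the job done as asked, in the order asked, and still so for the second after the job is handed in, with the robot touching nothing.
It also fails if it takes over 48 s, if anything falls off the work surface, if the arm or the gripper's body presses on something with over 40 N, if the wrist force passes 120 N, or if a joint passes its speed limit or range.

## Working session

There is one attempt and no reset: what is moved stays moved. The work goes in short steps, Python scripts to look and compute and a tool call to move; the robot and the scene stay as the last step left them, time stands still between calls to the robot, and variables do not carry over. Pictures are saved under pics/ and viewed, at most 10 in all, crops included, and the job is handed in when it is done.

Besides the shell and the picture viewer there is one more tool, called as name(argument=value, ...), one argument or row to a line, values as JSON. play_rows: Moves the arm, as the interface text tells. Its arguments: {"type":"object","properties":{"plan":{"type":"array","items":{"type":"number"}},"squeeze":{"type":"number"}},"required":["plan"]}

```bash
mkdir -p pics
cat > h.py <<'E'
import numpy as np, cv2
from scipy.spatial.transform import Rotation as Rn
from workcell import status, viewer, manip
def save(cam,name,scale=1.5):
    im=viewer.camera(cam); np.save('pics/'+name+'.npy',im)
    cv2.imwrite('pics/'+name+'.png',cv2.resize(im[:,:,::-1],None,fx=scale,fy=scale,interpolation=cv2.INTER_CUBIC))
def K(m): return np.array([[m['fx'],0,m['cx']],[0,m['fy'],m['cy']],[0,0,1.]]),np.array(m['D'],float)
def proj(m,P):
    k,D=K(m); return cv2.projectPoints(np.array(P,float).reshape(-1,1,3),cv2.Rodrigues(np.array(m['R']))[0],np.array(m['t'],float),k,D)[0][:,0]
def onz(m,px,z):
    k,D=K(m); R=np.array(m['R']);t=np.array(m['t'])
    u=cv2.undistortPoints(np.array(px,float).reshape(-1,1,2),k,D)[:,0]
    d=np.c_[u,np.ones(len(u))]@R; c=-R.T@t
    z=np.broadcast_to(z,len(u)); return c+d*((z-c[2])/d[:,2])[:,None]
E
python3 - <<'E'
from h import *
o=status.get_obs(); print(o['clock'],o['position'],o['ee_rot'],o['ft_force'],manip.tip_extent)
save('top','top0'); save('side','side0')
E
```

```text
0.0 [ 0.14533436 -0.60750337  0.24450645] [ 9.93113253e-01  1.17156141e-01 -1.08059152e-04 -7.02104642e-04] [ 0.11726597 -1.0404297  -0.50394384] 0.014
```

View pics/top0.png

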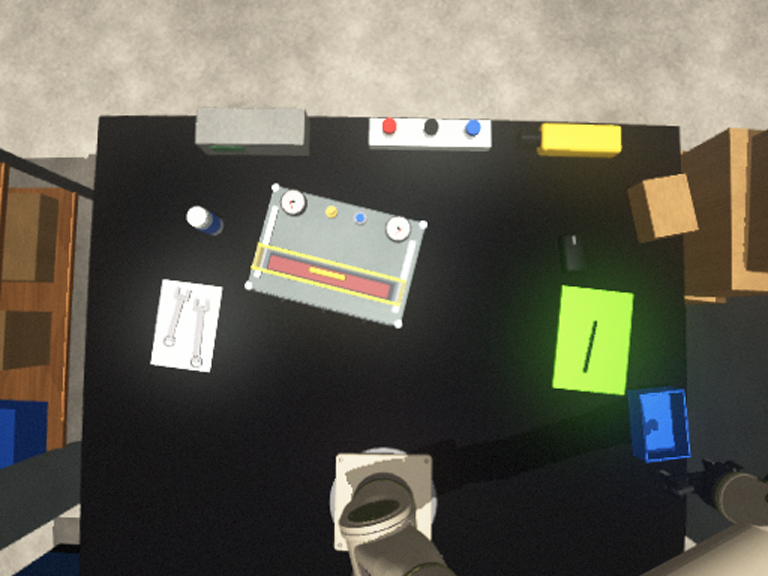

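View pics/side0.png

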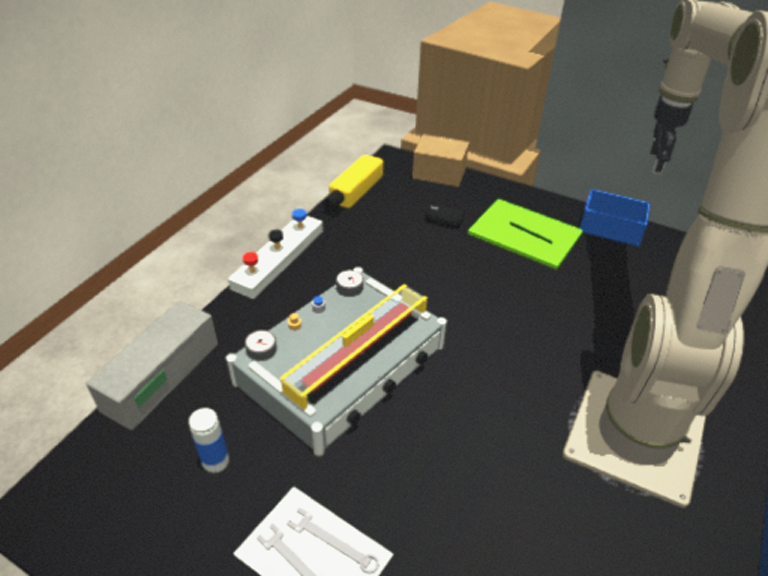

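The top view shows the console with corner posts near (276,187), (423,225), (398,324) and (249,286), the lip near (327,273), and the gauges at (293,202) and (398,229). The side view shows the same layout with the guard forward. I'll enlarge both to take measurements.

Run:
```python
from h import *
a=np.load('pics/top0.npy')[115:225,155:295,::-1]
cv2.imwrite('pics/c_top.png',cv2.resize(a,None,fx=5.4,fy=5.4,interpolation=cv2.INTER_CUBIC))
b=np.load('pics/side0.npy')[170:305,145:305,::-1]
cv2.imwrite('pics/c_side.png',cv2.resize(b,None,fx=4.4,fy=4.4,interpolation=cv2.INTER_CUBIC))
```

```text
(no output)
```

View pics/c_top.png

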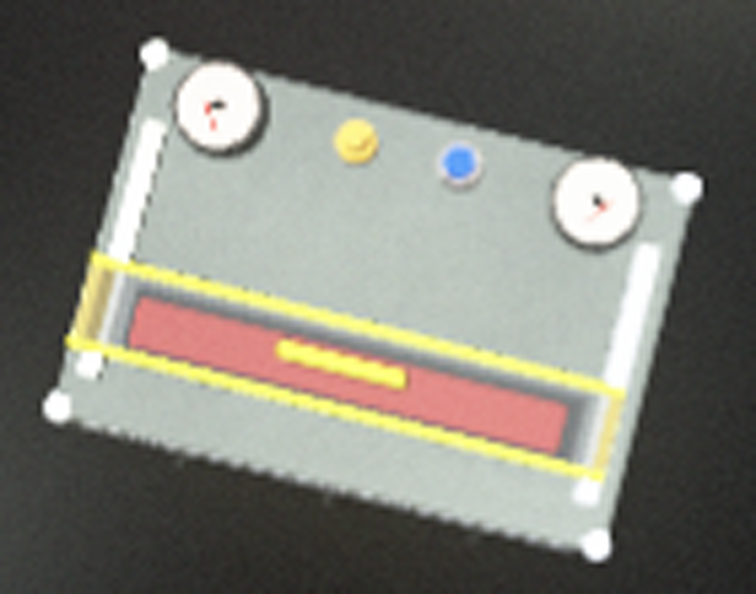

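View pics/c_side.png

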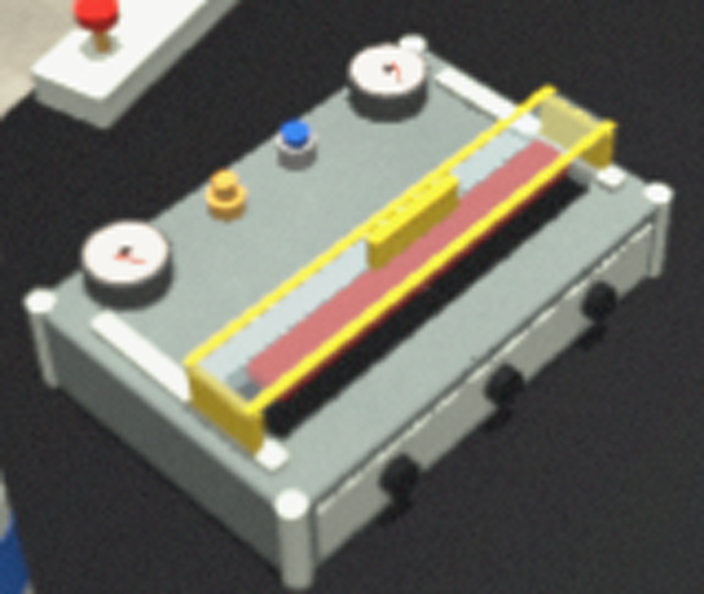

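```bash
cat > fit.py <<'E'
from h import *
from scipy.optimize import least_squares
mt,ms=viewer.camera_model('top'),viewer.camera_model('side')
T=lambda c,s,o:(np.array(c,float)+.5)/s-.5+np.array(o)
pl=[(.03,.172),(-.03,.172),(.03,-.172),(-.03,-.172)]
ct=T([(218,106),(596,202),(130,345),(142,298),(567,405),(558,452),(93,255),(70,343),(622,392),(604,477),(341,364)],5.4,(155,115))
cs=T([(127,254),(388,70),(188,360),(257,408),(549,90),(612,126)],4.4,(145,170))
def pts(p):
    g=p[3]
    G=[(.092,.125,.103),(.092,-.125,.103)]
    B=[(-.071,.14,.108),(-.039,.14,.108),(-.039,-.14,.108),(-.071,-.14,.108)]
    P=[(-.055+g+a,b,.124) for a,b in pl]
    w=lambda A:(np.array(A)@Rn.from_euler('z',p[2]).as_matrix().T)+[p[0],p[1],0]
    return w(G+B+P+[(-.055+g,0,.15)]),w(G+P)
def res(p):
    a,b=pts(p); return np.r_[(proj(mt,a)-ct).ravel(),(proj(ms,b)-cs).ravel()]
r=least_squares(res,[.55,.07,-.2,.003],loss='soft_l1')
print(r.x.round(4)); print(np.abs(res(r.x)).round(1))
p=r.x; k=p.copy()
for i in ('top','side'):
    f=(lambda q:res(q)[:22]) if i=='top' else (lambda q:res(q)[22:])
    print(i,least_squares(f,p).x.round(4))
def W(x,y,z):return (Rn.from_euler('z',p[2]).apply([x,y,0])+[p[0],p[1],z]).round(4)
o=status.get_obs(); R=Rn.from_quat(o['ee_rot'])
print('tool axes',R.as_matrix().round(3).tolist(), 'pos',o['position'])
print('bar',W(-.055,0,.109),'parts',onz(mt,T([(355,141),(459,163)],5.4,(155,115)),.1),'in console', [Rn.from_euler('z',-p[2]).apply(q-[p[0],p[1],0]).round(3) for q in onz(mt,T([(355,141),(459,163)],5.4,(155,115)),.1)])
E
python3 fit.py
```

```text
[ 0.5885  0.1188 -0.2273  0.0042]
[0.6 0.1 0.1 0.5 1.  0.2 0.8 0.2 0.3 0.1 0.3 0.3 0.5 0.3 0.8 0.6 0.7 1.
 0.2 0.7 0.1 0.2 0.5 1.3 0.5 1.  0.1 0.5 0.2 0.6 0.3 1.9 1.  1.3]
top [ 0.5883  0.1177 -0.231   0.0041]
side [ 0.5871  0.1219 -0.2257  0.0051]
tool axes [[0.973, 0.233, -0.0], [0.233, -0.973, 0.001], [-0.0, -0.001, -1.0]] pos [ 0.14534054 -0.60753829  0.24461041]
bar [0.5349 0.1312 0.109 ] parts [[0.68529342 0.13014634 0.1       ]
 [0.67218531 0.06351623 0.1       ]] in console [array([0.092, 0.033, 0.1  ]), array([ 0.094, -0.035,  0.1  ])]
```

```bash
cat >> h.py <<'E'
P=np.array([.5885,.1188,-.2273])
def tgt(x,y,z):
    """row (deg, m) from the present pose to console point x,y at TCP height z, tool x along console x, tool down"""
    o=status.get_obs(); R=Rn.from_quat(o['ee_rot']); p=np.array(o['position'])
    G=Rn.from_euler('z',P[2])*Rn.from_euler('x',np.pi)
    w=Rn.from_euler('z',P[2]).apply([x,y,0])+[P[0],P[1],z]
    return np.r_[np.degrees((R.inv()*G).as_rotvec()),1000*R.inv().apply(w-p)].round(1), w.round(4)
def where():
    o=status.get_obs(); p=np.array(o['position']); R=Rn.from_quat(o['ee_rot'])
    print('t',round(o['clock'],2),'console xyz',(Rn.from_euler('z',-P[2]).apply(p-[P[0],P[1],0])*1000).round(1),'yaw err deg',np.degrees((R.inv()*Rn.from_euler('z',P[2])*Rn.from_euler('x',np.pi)).as_rotvec()).round(2),'F',np.array(o['ft_force']).round(1),'grip',o['grip_width'],'tip',manip.tip_extent)
E
python3 - <<'E'
from h import *
where(); print(tgt(-.11,0,.25))
o=status.get_obs();R=Rn.from_quat(o['ee_rot']);print(R.inv().apply(np.array([.40,-.40,.25])-o['position']))
E
```

```text
t 0.1 console xyz [-268.1 -807.5  244.6] yaw err deg [-7.000e-02  2.000e-02  2.648e+01] F [-0.1 -0.4  0.4] grip 1.0011109471562074 tip 0.014
(array([-1.000e-01,  0.000e+00,  2.650e+01,  5.015e+02, -6.523e+02,
       -4.600e+00]), array([0.4813, 0.1436, 0.25  ]))
[ 0.29596089 -0.14259205 -0.00522395]
```

play_rows(
  plan=[0,0,4,0.05,-0.025,-0.005,0,0,0,8,0.11,-0.05,-0.005,0,0,0,12,0.17,-0.08,-0.005,0,0,0,15,0.23,-0.11,-0.005,0,0,0,18,0.28,-0.15,-0.005,0,0,0,20,0.31,-0.2,-0.005,0,0,0,22,0.34,-0.25,-0.005,0,0,0,24,0.36,-0.31,-0.005,0,0,0,26.5,0.39,-0.36,-0.005,0,0,0,26.5,0.41,-0.42,-0.005,0,0,0,26.5,0.44,-0.48,-0.005,0,0,0,26.5,0.465,-0.54,-0.005,0,0,0,26.5,0.485,-0.6,-0.005,0,0,0,26.5,0.5015,-0.6523,-0.005,0,0,0,26.5,0.5015,-0.6523,-0.005,0,0,0,26.5,0.5015,-0.6523,-0.005,0,0,0,26.5,0.5015,-0.6523,-0.005,0],
)

```text
clock: 2.22
position: [0.4816, 0.1416, 0.2501]
ee_rot: [0.993, -0.115, -0.0, 0.0]
ft_force: [0.2, 0.1, 0.6]
grip_width: -0.002
grasp_force: 0.0
```

Run:
```python
from h import *
where(); m=viewer.camera_model('wrist'); save('wrist','w1')
np.save('w1m.npy',m,allow_pickle=True)
Rz=Rn.from_euler('z',P[2])
for n,q in dict(bl=(-.071,.14,.108),br=(-.071,-.14,.108),lip=(-.051,0,.15),lipL=(-.056,.04,.15),lipR=(-.056,-.04,.15),pfl=(-.081,.172,.124),pfr=(-.081,-.172,.124)).items():
    print(n,(proj(m,Rz.apply([q[0],q[1],0])+[P[0],P[1],q[2]])*1.5).round(0))
```

```text
t 2.23 console xyz [-109.3   -1.9  250.1] yaw err deg [ 0.04  0.01 -0.16] F [0.2 0.1 0.6] grip -0.0016301799102758458 tip 0.014
bl [[125. 201.]]
br [[647. 199.]]
lip [[385. 164.]]
lipL [[296. 176.]]
lipR [[475. 175.]]
pfl [[ 51. 224.]]
pfr [[722. 222.]]
```

View pics/w1.png

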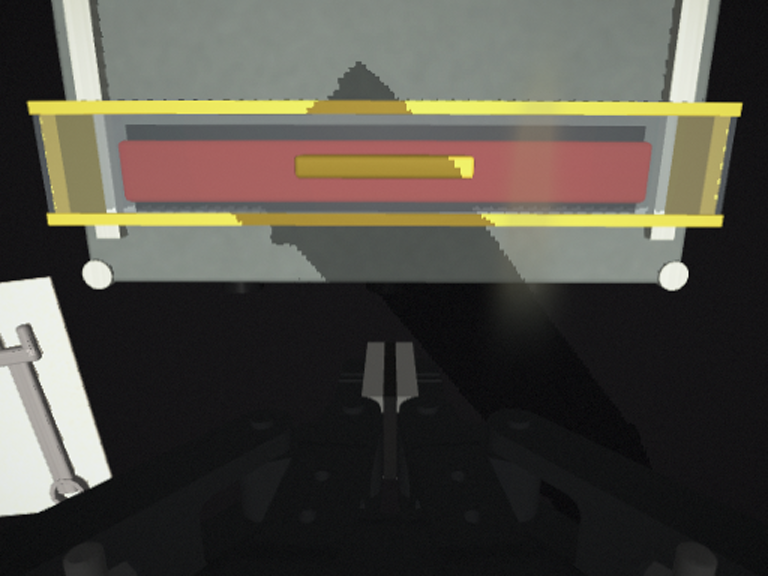

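The wrist view matches the fit to about 1 mm, with the bar's front corners at (125,201) and (648,203) and the lip from 295 to 474. Next I'll lower in front of the lip.

play_rows(
  plan=[0,0,0,0,0,0.04,0,0,0,0,0,0,0.08,0,0,0,0,0,0,0.102,0,0,0,0,0,0,0.102,0,0,0,0,0,0,0.102,0],
)

```text
clock: 2.9
position: [0.4821, 0.1429, 0.1494]
ee_rot: [0.993, -0.114, 0.001, -0.0]
ft_force: [0.5, 0.2, -0.2]
grip_width: 0.003
grasp_force: 0.0
```

```bash
python3 -c "
from h import *
where()"
```

```text
t 2.9 console xyz [-109.1   -0.5  149.4] yaw err deg [-0.02 -0.08 -0.08] F [ 0.5  0.2 -0.2] grip 0.0029926512465405994 tip 0.014
```

play_rows(
  plan=[0,0,0,0.015,0,0,0,0,0,0,0.03,0,0,0,0,0,0,0.037,0,0,0,0,0,0,0.044,0,0,0,0,0,0,0.051,0,0,0,0,0,0,0.058,0,0,0,0,0,0,0.066,0,0,0,0,0,0,0.074,0,0,0,0,0,0,0.082,0,0,0,0,0,0,0.09,0,0,0,0,0,0,0.098,0,0,0,0,0,0,0.106,0,0,0,0,0,0,0.113,0,0,0,0,0,0,0.117,0,0,0,0,0,0,0.117,0,0],
)

```text
invalid input
```

```bash
python3 -c "
from h import *
where()"
```

```text
t 2.9 console xyz [-109.1   -0.5  149.4] yaw err deg [-0.02 -0.08 -0.08] F [ 0.5  0.2 -0.2] grip 0.0029926512465405994 tip 0.014
```

play_rows(
  plan=[0,0,0,0.015,0,0,0,0,0,0,0.03,0,0,0,0,0,0,0.037,0,0,0,0,0,0,0.044,0,0,0,0,0,0,0.051,0,0,0,0,0,0,0.058,0,0,0,0,0,0,0.066,0,0,0,0,0,0,0.074,0,0,0,0,0,0,0.082,0,0,0,0,0,0,0.09,0,0,0,0,0,0,0.098,0,0,0,0,0,0,0.106,0,0,0,0,0,0,0.113,0,0,0,0,0,0,0.117,0,0,0,0,0,0,0.117,0,0,0],
)

```text
clock: 4.78
position: [0.5962, 0.117, 0.1485]
ee_rot: [0.994, -0.114, 0.001, -0.0]
ft_force: [0.2, 0.0, 0.4]
grip_width: -0.001
grasp_force: 0.0
```

```bash
python3 -c "
from h import *
where()"
```

```text
t 4.78 console xyz [ 7.900e+00 -1.000e-01  1.485e+02] yaw err deg [-0.05 -0.08 -0.03] F [0.2 0.  0.4] grip -0.0009361207587220232 tip 0.014
```

play_rows(
  plan=[0,0,0,0.003,0,0,0,0,0,0,0.005,0,0,0,0,0,0,0.007,0,0,0,0,0,0,0.008,0,0,0],
)

```text
clock: 5.28
position: [0.6018, 0.1158, 0.1484]
ee_rot: [0.994, -0.113, -0.001, 0.0]
ft_force: [-14.7, 0.8, 10.0]
grip_width: -0.004
grasp_force: 7.1
```

```bash
python3 -c "
from h import *
where(); save('wrist','w2')"
```

```text
t 5.28 console xyz [ 13.6   0.  148.4] yaw err deg [0.04 0.17 0.03] F [-14.7   0.8  10. ] grip -0.004388870712169378 tip 0.014
```

View pics/w2.png

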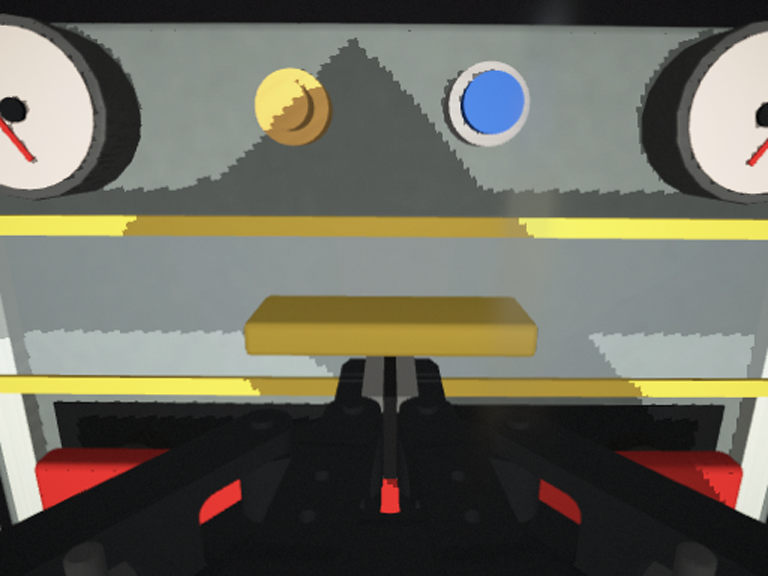

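The guard is at its stop. TCP x of 13.6 mm agrees with the geometry, the force stepped up, and both loose parts are still standing. Next I'll back off to above the bar's middle.

play_rows(
  plan=[0,0,0,-0.01,0,0,0,0,0,0,-0.03,0,0,0,0,0,0,-0.05,0,0,0,0,0,0,-0.071,0,0.01,0,0,0,0,-0.071,0,0.02,0,0,0,0,-0.071,0,0.02,0,0,0,0,-0.071,0,0.02,0],
)

```text
clock: 6.2
position: [0.5348, 0.1308, 0.1285]
ee_rot: [0.993, -0.114, 0.0, -0.0]
ft_force: [1.0, 0.6, 0.4]
grip_width: 0.006
grasp_force: 0.0
```

Run:
```python
from h import *
where(); print(tgt(-.055,0,.125))
m=viewer.camera_model('wrist');save('wrist','w3')
Rz=Rn.from_euler('z',P[2])
for n,q in dict(FL=(-.071,.14,.108),FR=(-.071,-.14,.108),RL=(-.039,.14,.108),RR=(-.039,-.14,.108),pfl=(.0,.172,.124),pfr=(.0,-.172,.124)).items():
    print(n,(proj(m,Rz.apply([q[0],q[1],0])+[P[0],P[1],q[2]])*1.5).round(0))
```

```text
t 6.2 console xyz [-55.   -0.4 128.5] yaw err deg [-0.02 -0.03 -0.06] F [1.  0.6 0.4] grip 0.005804805742844937 tip 0.014
(array([-0. , -0. , -0.1, -0. , -0.4,  3.5]), array([0.5349, 0.1312, 0.125 ]))
FL [[-30. 402.]]
FR [[808. 402.]]
RL [[-52. 311.]]
RR [[830. 311.]]
pfl [[-248.  192.]]
pfr [[1027.  192.]]
```

View pics/w3.png

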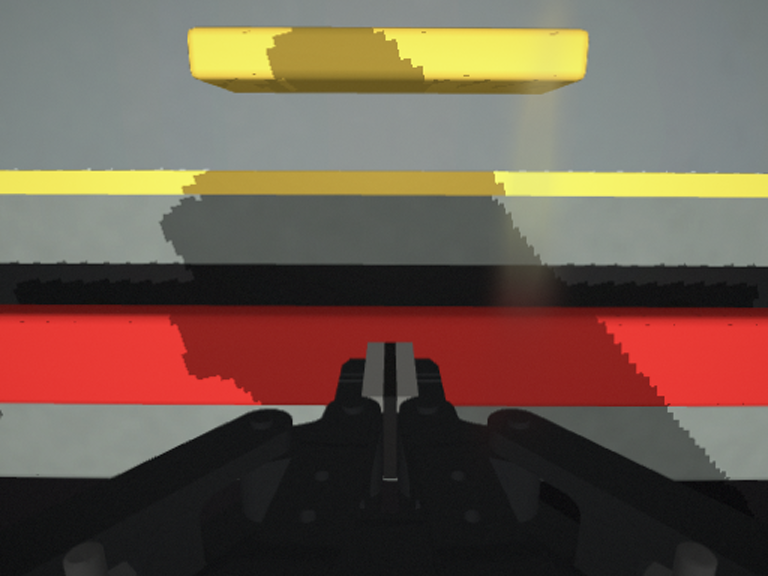

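The lip spans 189–588 (centre 388) and the fingers sit at about 390, so the tool is centred to within about 1 mm. I'll press slowly.

play_rows(
  plan=[0,0,0,0,0,0.003,0,0,0,0,0,0,0.0055,0,0,0,0,0,0,0.007,0,0,0,0,0,0,0.0085,0,0,0,0,0,0,0.01,0,0,0,0,0,0,0.0115,0,0,0,0,0,0,0.013,0,0,0,0,0,0,0.0145,0,0,0,0,0,0,0.016,0,0,0,0,0,0,0.0175,0,0,0,0,0,0,0.0185,0,0,0,0,0,0,0.0195,0,0,0,0,0,0,0.0195,0],
)

```text
clock: 7.88
position: [0.5342, 0.131, 0.1091]
ee_rot: [0.994, -0.114, 0.0, 0.0]
ft_force: [-1.7, -0.0, 5.2]
grip_width: 0.002
grasp_force: 2.4
```

```bash
python3 -c "
from h import *
where()"
```

```text
t 7.88 console xyz [-55.6  -0.3 109.1] yaw err deg [ 0.01 -0.03 -0.02] F [-1.7 -0.   5.2] grip 0.0021903905070110668 tip 0.014
```

play_rows(
  plan=[0,0,0,0,0,0.0007,0,0,0,0,0,0,0.0013,0,0,0,0,0,0,0.0013,0],
)

```text
clock: 8.25
position: [0.5343, 0.1311, 0.1089]
ee_rot: [0.994, -0.114, 0.0, 0.0]
ft_force: [-5.5, -2.0, 18.0]
grip_width: -0.001
grasp_force: 8.7
```

```bash
python3 -c "
from h import *
where()"
```

```text
t 8.25 console xyz [-55.6  -0.3 108.9] yaw err deg [ 0.03 -0.05 -0.03] F [-5.5 -2.  18. ] grip -0.0006528619346104926 tip 0.014
```

The bar is at its hard stop: 18 N, tip at 94.9 mm. Now up, over the lip, and down behind it.

play_rows(
  plan=[0,0,0,0,0,-0.005,0,0,0,0,0,0,-0.02,0,0,0,0,0,0,-0.05,0,0,0,0,0,0,-0.085,0,0,0,0,0.02,0,-0.085,0,0,0,0,0.06,0,-0.085,0,0,0,0,0.1,0,-0.085,0,0,0,0,0.1175,0,-0.085,0,0,0,0,0.1175,0,-0.085,0,0,0,0,0.1175,0,-0.085,0],
)

```text
clock: 9.5
position: [0.6478, 0.1051, 0.1929]
ee_rot: [0.994, -0.113, -0.0, -0.0]
ft_force: [-0.4, 1.0, 0.2]
grip_width: -0.002
grasp_force: 0.0
```

Run:
```python
from h import *
where(); print(tgt(.062,0,.148))
save('side','s2')
b=np.load('pics/side0.npy')*0
b=np.load('pics/s2.npy')[150:305,125:305,::-1]
cv2.imwrite('pics/s2c.png',cv2.resize(b,None,fx=3.8,fy=3.8,interpolation=cv2.INTER_CUBIC))
```

```text
t 9.5 console xyz [ 60.9   0.  192.9] yaw err deg [-0.01  0.01  0.02] F [-0.4  1.   0.2] grip -0.002202650429602784 tip 0.014
(array([-0. ,  0. ,  0. ,  1.1,  0. , 44.9]), array([0.6489, 0.1048, 0.148 ]))
```

View pics/s2c.png

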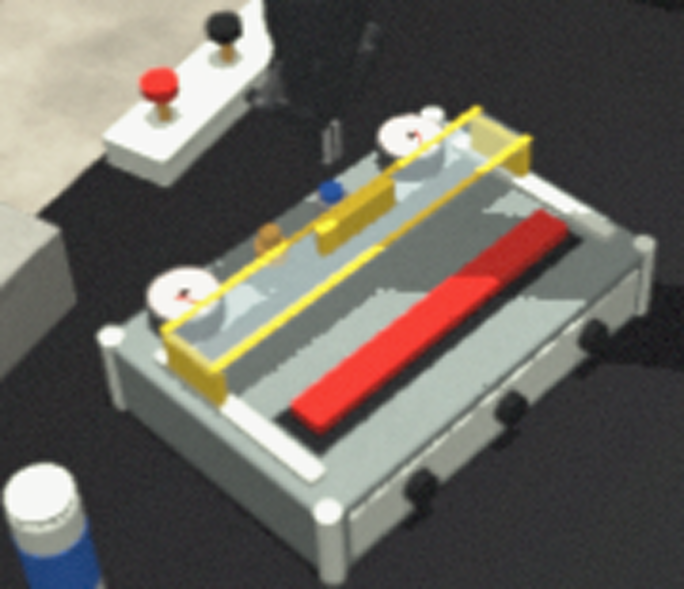

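The guard is fully back, the bar sits level and low, and the parts are undisturbed. Now lower behind the lip and push forward.

play_rows(
  plan=[0,0,0,0.001,0,0.02,0,0,0,0,0.001,0,0.045,0,0,0,0,0.001,0,0.045,0,0,0,0,-0.005,0,0.045,0,0,0,0,-0.011,0,0.045,0,0,0,0,-0.018,0,0.045,0,0,0,0,-0.025,0,0.045,0,0,0,0,-0.032,0,0.045,0,0,0,0,-0.039,0,0.045,0,0,0,0,-0.046,0,0.045,0,0,0,0,-0.053,0,0.045,0,0,0,0,-0.06,0,0.045,0,0,0,0,-0.067,0,0.045,0,0,0,0,-0.074,0,0.045,0,0,0,0,-0.081,0,0.045,0,0,0,0,-0.088,0,0.045,0,0,0,0,-0.094,0,0.045,0,0,0,0,-0.096,0,0.045,0,0,0,0,-0.096,0,0.045,0],
)

```text
clock: 11.92
position: [0.5543, 0.1259, 0.1472]
ee_rot: [0.994, -0.114, -0.001, 0.0]
ft_force: [1.0, -0.1, -0.3]
grip_width: 0.006
grasp_force: 0.1
```

```bash
python3 -c "
from h import *
where()"
```

```text
t 11.93 console xyz [-34.9  -0.8 147.2] yaw err deg [ 0.06  0.07 -0.02] F [ 1.  -0.1 -0.3] grip 0.006069304289547463 tip 0.014
```

play_rows(
  plan=[0,0,0,-0.002,0,0,0,0,0,0,-0.004,0,0,0,0,0,0,-0.005,0,0,0,0,0,0,-0.0055,0,0,0],
)

```text
clock: 12.42
position: [0.5498, 0.127, 0.1474]
ee_rot: [0.994, -0.114, 0.0, 0.0]
ft_force: [6.0, -1.8, -2.8]
grip_width: 0.001
grasp_force: 2.9
```

```bash
python3 -c "
from h import *
where()"
```

```text
t 12.43 console xyz [-39.5  -0.7 147.4] yaw err deg [ 0.02 -0.03 -0.05] F [ 6.  -1.8 -2.8] grip 0.0006800788026075112 tip 0.014
```

play_rows(
  plan=[0,0,0,-0.0008,0,0,0,0,0,0,-0.0015,0,0,0,0,0,0,-0.0015,0,0,0],
)

```text
clock: 12.8
position: [0.5497, 0.127, 0.1475]
ee_rot: [0.993, -0.114, 0.002, -0.0]
ft_force: [12.0, -0.5, -8.8]
grip_width: -0.001
grasp_force: 5.9
```

```bash
python3 -c "
from h import *
where()"
```

```text
t 12.8 console xyz [-39.6  -0.8 147.5] yaw err deg [-0.04 -0.18 -0.08] F [12.  -0.5 -8.8] grip -0.0005469353961043556 tip 0.014
```

The guard is at its front stop. Backing off and rising clear.

play_rows(
  plan=[0,0,0,0.005,0,0,0,0,0,0,0.012,0,0,0,0,0,0,0.012,0,-0.03,0,0,0,0,0.012,0,-0.08,0,0,0,0,0.012,0,-0.14,0,0,0,0,-0.03,0,-0.18,0,0,0,0,-0.08,0,-0.18,0,0,0,0,-0.08,0,-0.18,0,0,0,0,-0.08,0,-0.18,0,0,0,0,-0.08,0,-0.18,0],
)

```text
clock: 14.05
position: [0.4708, 0.1453, 0.3271]
ee_rot: [0.993, -0.114, -0.001, -0.0]
ft_force: [0.1, 0.9, -0.2]
grip_width: 0.0
grasp_force: 0.0
```

Run:
```python
from h import *
where(); save('side','s3')
b=np.load('pics/s3.npy')[150:305,125:305,::-1]
cv2.imwrite('pics/s3c.png',cv2.resize(b,None,fx=3.8,fy=3.8,interpolation=cv2.INTER_CUBIC))
```

```text
t 14.05 console xyz [-120.6   -0.7  327.1] yaw err deg [-0.01  0.06 -0.07] F [ 0.1  0.9 -0.2] grip 0.0002185916080940584 tip 0.014
```

View pics/s3c.png

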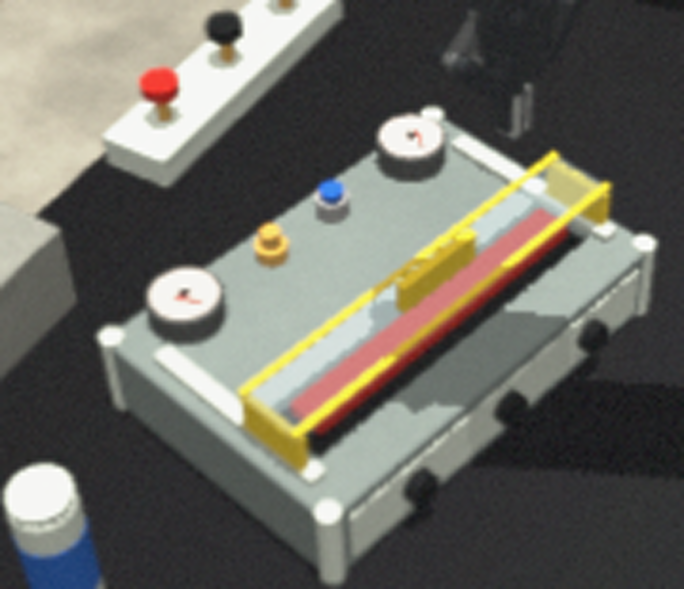

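The guard is forward over the lowered, level bar, the loose parts are still standing, and the arm is clear. Handing in.

```bash
python3 -c "
from h import *
print(manip.hand_in())"
```

```text
the job is handed in; nothing more can be done
None
```

The job is handed in at about 14 s: I slid the guard fully back, pressed the bar level to its hard stop at its middle, and slid the guard fully forward again; the last picture shows the loose parts on the console still standing, and the arm kept clear of everything else on the bench.

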